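# Load the contact tester and hold its enabling plunger half way

## Task

Load the contact tester: one brass slug already sits in the carrier, so set one of the two loose slugs upright in each of the two empty wells, fully down and without dropping it from a height, while the green enabling plunger is still up. Then press the plunger half way, 12 mm of its 24 mm (head top level with the green mark), and finish while holding it there; never push it towards full depth, which trips the tester. Leave everything else on the bench alone, the emergency stop above all.

Things in the scene. Friction and masses are not known exactly. Their poses are not given: they have to be found in the camera images.
- slug1: brass contact slug, an upright cylinder 20 mm in diameter and 32 mm tall, about 60 g; it starts standing on the dark sorting mat (a fixed flat 190 x 190 mm mat, 3 mm thick). Origin at the centre of its underside, z up its axis. The slugs are interchangeable.
- slug2: brass contact slug, an upright cylinder 20 mm in diameter and 32 mm tall, about 60 g; it starts standing on the dark sorting mat (a fixed flat 190 x 190 mm mat, 3 mm thick). Origin at the centre of its underside, z up its axis. The slugs are interchangeable.
- slug3: a third, identical brass slug (20 mm in diameter, 32 mm tall) that starts already seated in one end well of the carrier, upright and fully down; it stays there. Origin at the centre of its underside, 12 mm above the table
- carrier_hole0 (a point): centre of the mouth of well 0 in the carrier, level with the carrier's top face, 26 mm above the table; the point's z points up and its axes are those of the carrier. Wells are round, 26 mm in diameter, 14 mm deep with a 2 mm chamfer, in a row along the carrier's y axis 60 mm apart. A seated slug stands 18 mm out of the carrier.
- carrier_hole1 (a point): centre of the mouth of well 1 in the carrier, level with the carrier's top face, 26 mm above the table; the point's z points up and its axes are those of the carrier. Wells are round, 26 mm in diameter, 14 mm deep with a 2 mm chamfer, in a row along the carrier's y axis 60 mm apart. A seated slug stands 18 mm out of the carrier.
- carrier_hole2 (a point): centre of the mouth of well 2 in the carrier, level with the carrier's top face, 26 mm above the table; the point's z points up and its axes are those of the carrier. Wells are round, 26 mm in diameter, 14 mm deep with a 2 mm chamfer, in a row along the carrier's y axis 60 mm apart. A seated slug stands 18 mm out of the carrier.
- carrier: ivory block 70 mm (x) x 190 mm (y) x 26 mm tall, fixed to the table, with three round wells in a row. Origin at the centre of its underside. Its place and yaw (any direction) change from run to run.
- station: grey enclosure 120 (x) x 110 (y) x 50 mm tall, fixed to the table, with the plunger rising from its centre. Origin at the centre of its underside. A white gauge post (6 x 20 mm) stands 52 mm from the plunger axis on the station's +x side, its top 100 mm above the table; its green mark spans 89 to 97 mm above the table, all below is red.
- plunger_top (a point): centre of the flat top of the plunger's green mushroom head (44 mm in diameter, 18 mm thick); 109 mm above the table when the plunger is up, 97 mm when half way. The point moves with the plunger.
- plunger (a joint): travel of the plunger straight down: 0 up, 0.012 half way, 0.024 fully down. It springs back when let go: 5 N to start it, plus 0.3 N per mm (8.6 N half way, 12 N fully down).
- green_lens: green lens cap, 28 mm in diameter and 16 mm tall, lying on the mat among the slugs; leave alone. Origin at the centre of its underside.
- red_lens: red lens cap, 28 mm in diameter and 16 mm tall, lying on the mat among the slugs; leave alone. Origin at the centre of its underside.
- driver: screwdriver about 170 mm long lying on the table near the robot; leave alone. x along its length.
- lamp: pilot lamp with an amber lens, 34 mm in diameter and 44 mm tall, standing on the table; leave alone. Origin at the centre of its underside.
- contactor: black and grey contactor 75 x 48 x 84 mm standing on the table; leave alone. Origin at the centre of its underside.
- breaker: white three-pole circuit breaker with blue toggle bar, 75 x 54 x 92 mm, standing on the table; leave alone. Origin at the centre of its underside.
- relay: black and white overload relay 75 x 46 x 88 mm standing on the table; leave alone. Origin at the centre of its underside.
- estop_top (a point): top of the red emergency-stop button (38 mm in diameter) on a yellow box 75 x 75 x 50 mm fixed to the table; leave alone.
- estop (a joint): travel of the emergency-stop button, 0 up to 0.006 pressed
Not all that is in view belongs to the job. Several things look just like the carrier: the one meant starts farthest to the robot's right.

How it is judged:
On the way, in this order (a step that is already met when the one before it is completed fails the run):
1. a slug stands fully down in each of the three wells, released, with the plunger still up (((horizontal distance between slug1 and carrier_hole0 below 0.006 m and z of slug1 in the frame of carrier_hole0 below -0.011 m and angle between slug1's own z axis and vertical below 0.2 rad) or (horizontal distance between slug2 and carrier_hole0 below 0.006 m and z of slug2 in the frame of carrier_hole0 below -0.011 m and angle between slug2's own z axis and vertical below 0.2 rad) or (horizontal distance between slug3 and carrier_hole0 below 0.006 m and z of slug3 in the frame of carrier_hole0 below -0.011 m and angle between slug3's own z axis and vertical below 0.2 rad)) and ((horizontal distance between slug1 and carrier_hole1 below 0.006 m and z of slug1 in the frame of carrier_hole1 below -0.011 m and angle between slug1's own z axis and vertical below 0.2 rad) or (horizontal distance between slug2 and carrier_hole1 below 0.006 m and z of slug2 in the frame of carrier_hole1 below -0.011 m and angle between slug2's own z axis and vertical below 0.2 rad) or (horizontal distance between slug3 and carrier_hole1 below 0.006 m and z of slug3 in the frame of carrier_hole1 below -0.011 m and angle between slug3's own z axis and vertical below 0.2 rad)) and ((horizontal distance between slug1 and carrier_hole2 below 0.006 m and z of slug1 in the frame of carrier_hole2 below -0.011 m and angle between slug1's own z axis and vertical below 0.2 rad) or (horizontal distance between slug2 and carrier_hole2 below 0.006 m and z of slug2 in the frame of carrier_hole2 below -0.011 m and angle between slug2's own z axis and vertical below 0.2 rad) or (horizontal distance between slug3 and carrier_hole2 below 0.006 m and z of slug3 in the frame of carrier_hole2 below -0.011 m and angle between slug3's own z axis and vertical below 0.2 rad)) and contact force between the fingers and slug1 below 0.2 N and linear speed of each of slug1, slug2, slug3 below 0.03 m/s and contact force between the fingers and slug2 below 0.2 N and contact force between the fingers and slug3 below 0.2 N and value of joint plunger below 0.003 m), for 0.2 s.
2. the plunger is pressed half way by the arm (value of joint plunger between 0.008 and 0.016 m and contact force between any of the fingers, the arm and plunger above 4 N), for 0.2 s.
At the end, for the whole second after the job is handed in: Each of the three wells holds one slug: upright, its underside more than 11 mm below the carrier's top and its axis within 6 mm of the well's, untouched and at rest; and the arm is still pressing the plunger (more than 4 N), holding it still at 8 to 16 mm of travel (all of step 2 and ((horizontal distance between slug1 and carrier_hole0 below 0.006 m and z of slug1 in the frame of carrier_hole0 below -0.011 m and angle between slug1's own z axis and vertical below 0.2 rad) or (horizontal distance between slug2 and carrier_hole0 below 0.006 m and z of slug2 in the frame of carrier_hole0 below -0.011 m and angle between slug2's own z axis and vertical below 0.2 rad) or (horizontal distance between slug3 and carrier_hole0 below 0.006 m and z of slug3 in the frame of carrier_hole0 below -0.011 m and angle between slug3's own z axis and vertical below 0.2 rad)) and ((horizontal distance between slug1 and carrier_hole1 below 0.006 m and z of slug1 in the frame of carrier_hole1 below -0.011 m and angle between slug1's own z axis and vertical below 0.2 rad) or (horizontal distance between slug2 and carrier_hole1 below 0.006 m and z of slug2 in the frame of carrier_hole1 below -0.011 m and angle between slug2's own z axis and vertical below 0.2 rad) or (horizontal distance between slug3 and carrier_hole1 below 0.006 m and z of slug3 in the frame of carrier_hole1 below -0.011 m and angle between slug3's own z axis and vertical below 0.2 rad)) and ((horizontal distance between slug1 and carrier_hole2 below 0.006 m and z of slug1 in the frame of carrier_hole2 below -0.011 m and angle between slug1's own z axis and vertical below 0.2 rad) or (horizontal distance between slug2 and carrier_hole2 below 0.006 m and z of slug2 in the frame of carrier_hole2 below -0.011 m and angle between slug2's own z axis and vertical below 0.2 rad) or (horizontal distance between slug3 and carrier_hole2 below 0.006 m and z of slug3 in the frame of carrier_hole2 below -0.011 m and angle between slug3's own z axis and vertical below 0.2 rad)) and contact force between the fingers and slug1 below 0.2 N and linear speed of each of slug1, slug2, slug3 below 0.03 m/s and contact force between the fingers and slug2 below 0.2 N and contact force between the fingers and slug3 below 0.2 N and velocity of joint plunger between -0.005 and 0.005 m/s); the arm keeps its last pose, push and grip.
It fails at once if the plunger is pushed past 20 mm, towards full depth (value of joint plunger above 0.02 m).
It fails at once if the emergency stop is pressed (value of joint estop above 0.003 m).
It fails at once if a slug is dropped from a height ((linear speed of slug1 above 0.75 m/s and contact force between the fingers and slug1 below 0.05 N) or (linear speed of slug2 above 0.75 m/s and contact force between the fingers and slug2 below 0.05 N) or (linear speed of slug3 above 0.75 m/s and contact force between the fingers and slug3 below 0.05 N)).
It fails at once if something else on the bench is knocked away or over (distance of any of green_lens, red_lens, driver, lamp, contactor, breaker, relay from where it was at the start of the episode above 0.02 m or angle between any of green_lens, red_lens, lamp, contactor, breaker, relay's own z axis and vertical above 0.5 rad).
It also fails if it takes over 67 s, if anything falls off the work surface, if the arm or the gripper's body presses on something with over 40 N, if the wrist force passes 120 N, or if a joint passes its speed limit or range.

## Robot

A 6-joint arm with a two-finger parallel gripper is mounted at the origin on the work surface. World frame = base frame: x ahead of the robot, y to its left, z up, the work surface at z = 0. Lengths are in m, angles in rad, forces in N, time in s.
With the tool pointing down it reaches from about 0.375 to 0.9 m from the base axis. Payload 3.1 kg.
Tool frame: the origin (TCP) lies on the centre line of the jaws, within the pads' length; the fingertips stand 17 mm ahead of it and the grasp point (between the pads) lies 2 mm behind it; y points along the fingers, z is the direction in which the jaws open and shut, and the axes are right-handed (so a half turn about y gives the same grasp; the last joint's range is limited). The gripper opens to 85 mm and grips with 20 to 120 N. Pads are 22 mm wide; open, the fingers measure 114 mm over their backs; the gripper's body (76 mm by 85 mm) begins 54 mm behind the grasp point. The pads swing forward as they close: fully open they stand 13 mm farther back than shut.
Start: joints at [-1.484, 0.527, 1.433, -0, 1.181, -0.178], TCP at [0.164, -0.603, 0.248] pointing down, gripper open.
Joint ranges: [-3.08, 3.08], [-0.75, 2.2], [0.22, 2.44], [-1.43, 4.57], [0, 2.65], [-2.85, 2.85]. Speed limits (rad/s): [2.79, 2.79, 3.14, 3.14, 3.14, 3.14].

## Interface

Orientations are given as a unit quaternion [x, y, z, w].
In Python, from station import manip gives the robot as it stands.
- The arm moves only by the shell command python3 -m handwheel 'ROWS' [FORCE]. ROWS is JSON, one flat list of numbers, 7 for each row, row after row: the shift along the tool's x, y, z in cm, then the turn, a rotation vector about the tool's x, y, z in rad, then the finger opening in cm, from 0 to 8.54. A call has 1 to 10 rows; each row is the pose to reach, as a shift and turn from the pose commanded when the call began, along the tool's axes at that moment; what a row does not reach only later rows make up. A row lasts 1/12 s, in which the tool goes at most 41.7 mm and 7.16 degrees, less where a joint would pass 70% of its speed; a pose out of reach is approached as far as the arm can. A call with a gripper value outside its range is refused whole. The fingers move at their own pace and stop on an object; FORCE is the grip in N (left out, the last holds). Time passes only in rows, so rows that repeat a pose let the fingers close. It gives the time, the measured TCP pose, the force and the opening at its end, in the units of the state.
- manip.sense(): the state, without advancing time (a new reading comes with each control period).
- manip.snapshot(name): name is "scene" or "top"; returns a dict with "frame" (400x640x3 uint8, red, green, blue), "depth" (400x640 float32, m along the optical axis (not along the pixel's ray), 0 where there is no reading), "camera_matrix" (3x3 intrinsics, pixels), "rvec" (rotation vector, rad) and "tvec" (3), from world to camera coordinates, as OpenCV has them. Camera axes: x right, y down, z forward; pixel columns grow to the right and rows downward; lengths in m; the calibration is good to about 2 mm. A picture is of the moment at which its call begins.
- manip.sign_off(): hands the job in, once; it reports no verdict.
The state is a dict: "t": time; "q": joint angles; "qd": joint speeds; "tau": joint torques, N m; "tcp_pos": TCP position; "tool_rot": TCP orientation; "force": force on the tool from outside, world axes, zero at the start; "ft_torque": the same for the moment, N m; "finger_gap": opening from 0.0 (shut) to 1.0 (fully open).
Only numpy, scipy, OpenCV 4.12 (cv2) and the standard library are available. Lean on these libraries where they do the work, as an engineer would, in place of code of your own. Each camera call takes 0.05 s, during which the arm holds its last target.

## Working session

There is one attempt and no reset: what is moved stays moved. The work goes in short steps, Python scripts to look and compute and a shell command to move; the robot and the scene stay as the last step left them, time stands still between calls to the robot, and variables do not carry over. Pictures are saved under pics/ and viewed, and the job is handed in when it is done.

```bash
ls; mkdir -p pics; python3 - <<'E'
from station import manip
import cv2,numpy as np
s=manip.sense();print(s)
for n in("scene","top"):
    d=manip.snapshot(n);cv2.imwrite(f"pics/{n}0.png",d["frame"][:,:,::-1]);np.savez(f"{n}0.npz",**d);print(d["camera_matrix"],d["rvec"],d["tvec"])
E
```

```text
pics
{'t': 0.0, 'q': array([-1.48451077e+00,  5.28470381e-01,  1.43392649e+00,  3.75241669e-05,
        1.18138351e+00, -1.78497768e-01]), 'qd': array([-0.00010861, -0.00081104, -0.00270745,  0.00011641,  0.0009503 ,
        0.00244165]), 'tau': array([-4.94553242e-04, -4.42356992e+01, -1.78024596e+01, -1.54453073e-04,
        8.41315807e-03,  1.49485612e-05]), 'tcp_pos': array([ 0.1635418 , -0.60251277,  0.24732329]), 'tool_rot': array([-0.09328884,  0.70169124, -0.70014706,  0.09338465]), 'force': array([-0.52027915, -0.31310538, -0.23732926]), 'ft_torque': array([-0.01566616, -0.04683773,  0.00365994]), 'finger_gap': 1.0013879847697058}
[[448.30037714   0.         326.27110414]
 [  0.         448.30037714 201.60814311]
 [  0.           0.           1.        ]] [ 1.96491251  1.15249348 -0.60501332] [-0.21416227 -0.16643636  1.79766247]
[[389.87318067   0.         321.16804545]
 [  0.         389.87318067 202.49464472]
 [  0.           0.           1.        ]] [ 2.19514224 -2.1971133   0.0357854 ] [-0.00467232  0.46478843  1.5556729 ]
```

View pics/scene0.png

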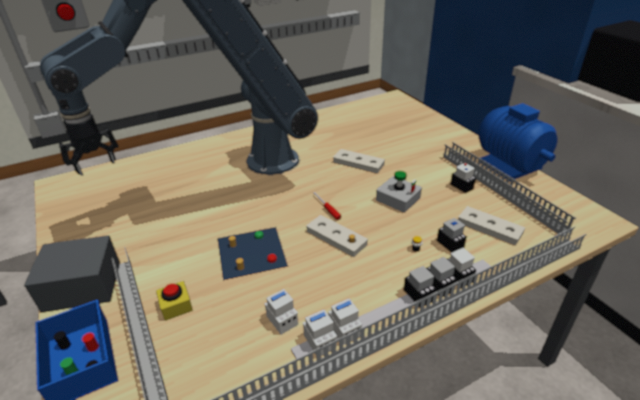

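View pics/top0.png

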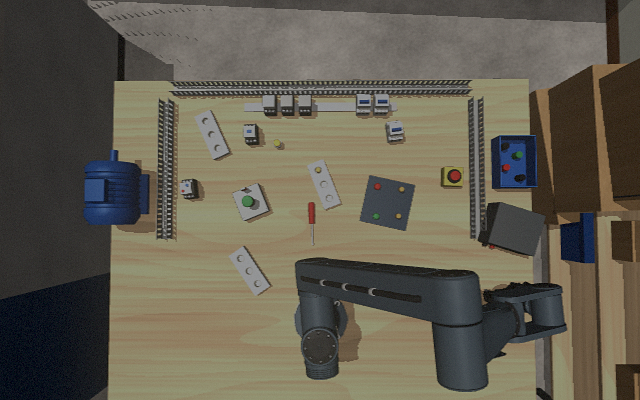

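Top view, with robot +x up and +y left.
- **Carrier lookalikes:** (212,135), (249,270) and (323,184). The last is farthest right and holds a slug at (318,170), so I choose it.
- **Slug lookalikes on the mat:** brass at (402,189) and (398,216), which I want. The red lens (377,187) and green lens (376,216) are not.
- **Plunger lookalikes:** green head (248,202), which I want. The e-stop (455,176), lamp (278,144) and green lens are not.

Next I check a close crop and measure.

```bash
cat > h.py <<'E'
import numpy as np,cv2
def ray(d,uv):
    K=d["camera_matrix"];R,_=cv2.Rodrigues(d["rvec"]);t=np.array(d["tvec"]).ravel()
    c=-R.T@t; r=R.T@np.linalg.inv(K)@np.array([uv[0],uv[1],1.]);return c,r
def plane(d,uv,z):
    c,r=ray(d,uv);return c+r*(z-c[2])/r[2]
def blobs(d,lo,hi,amin=8,box=None):
    hsv=cv2.cvtColor(np.ascontiguousarray(d["frame"]),cv2.COLOR_RGB2HSV)
    m=cv2.inRange(hsv,np.array(lo),np.array(hi))
    if box is not None:
        k=np.zeros_like(m);x0,y0,x1,y1=box;k[y0:y1,x0:x1]=255;m&=k
    n,l,s,c=cv2.connectedComponentsWithStats(m)
    return m,[(c[i].round(2),s[i][4],s[i][:4]) for i in range(1,n) if s[i][4]>=amin]
E
python3 - <<'E'
from h import *
t=dict(np.load("top0.npz"));s=dict(np.load("scene0.npz"))
f=t["frame"][:,:,::-1]
a=cv2.resize(f[150:240,295:425],None,fx=6,fy=6,interpolation=cv2.INTER_NEAREST);cv2.imwrite("pics/c1.png",a[:600])
g=s["frame"][:,:,::-1]
cv2.imwrite("pics/c2.png",cv2.resize(g[160:290,210:430],None,fx=3.6,fy=3.6,interpolation=cv2.INTER_CUBIC))
for nm,d,box in(("top",t,(200,150,420,235)),("scene",s,(215,160,430,285))):
    for col,lo,hi in(("brass",(12,110,90),(28,255,255)),("green",(45,90,40),(85,255,255)),("red",(0,150,80),(8,255,255))):
        print(nm,col,blobs(d,lo,hi,6,box)[1])
E
```

```text
top brass [(array([317.64, 169.29]), np.int32(14), array([316, 167,   4,   5], dtype=int32)), (array([401.11, 188.72]), np.int32(18), array([399, 187,   5,   5], dtype=int32)), (array([398. , 215.5]), np.int32(20), array([396, 214,   5,   4], dtype=int32))]
top green [(array([247.11, 200.89]), np.int32(96), array([242, 196,  11,  11], dtype=int32)), (array([375.58, 215.58]), np.int32(33), array([373, 213,   6,   6], dtype=int32))]
top red [(array([376.87, 185.97]), np.int32(31), array([374, 183,   6,   7], dtype=int32)), (array([311. , 212.5]), np.int32(104), array([309, 202,   5,  22], dtype=int32))]
scene brass [(array([324.88, 208.5 ]), np.int32(8), array([323, 205,   5,   8], dtype=int32)), (array([351.56, 237.93]), np.int32(27), array([350, 235,   4,   7], dtype=int32)), (array([416.79, 238.8 ]), np.int32(56), array([413, 235,   9,   8], dtype=int32)), (array([232.08, 240.25]), np.int32(52), array([229, 236,   7,  11], dtype=int32)), (array([239.64, 262.57]), np.int32(58), array([236, 258,   7,  11], dtype=int32))]
scene green [(array([399.98, 175.05]), np.int32(82), array([395, 171,  11,   9], dtype=int32)), (array([258.52, 234.48]), np.int32(67), array([254, 231,  10,   8], dtype=int32))]
scene red [(array([412.5, 188. ]), np.int32(8), array([412, 186,   2,   5], dtype=int32)), (array([331.79, 210.68]), np.int32(117), array([324, 203,  16,  16], dtype=int32)), (array([271.41, 257.87]), np.int32(39), array([268, 255,   8,   7], dtype=int32))]
```

View pics/c1.png

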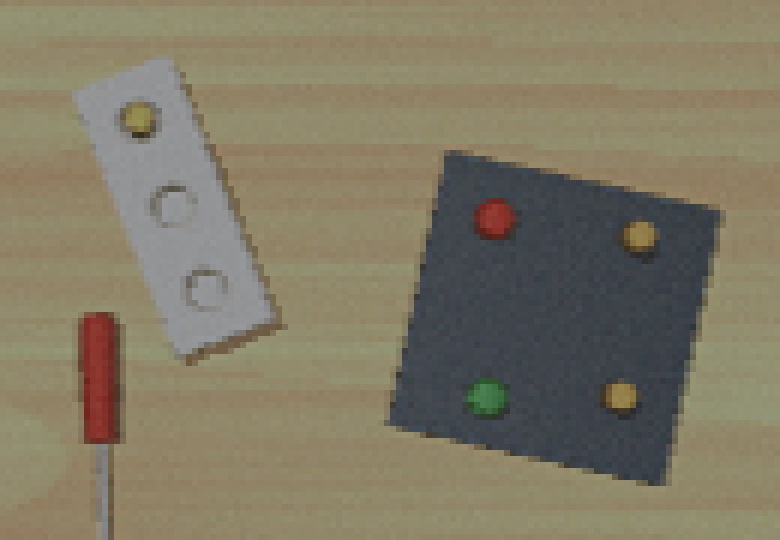

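View pics/c2.png

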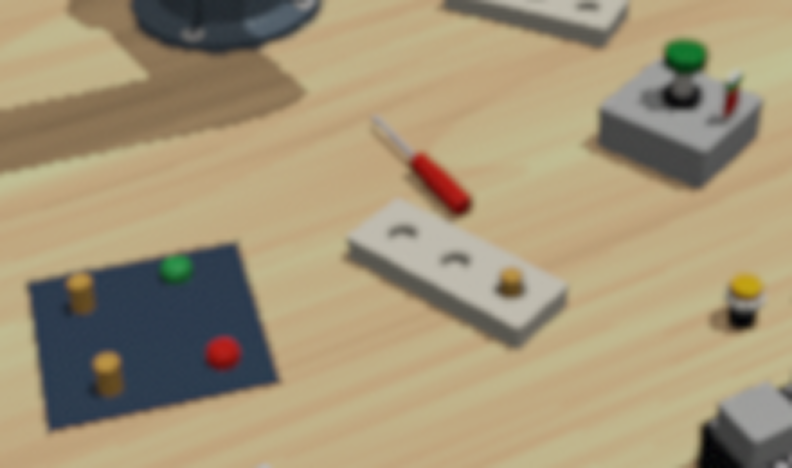

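Crops confirm it: the chosen carrier has a slug in its far well and two empty wells; the brass cylinders are at the mat's right corners and the domed lenses at its left.

```bash
python3 - <<'E'
from h import *
t=dict(np.load("top0.npz"));s=dict(np.load("scene0.npz"))
p=lambda d,uv,z:(plane(d,uv,z)*1000).round(1)
# top: whole visible brass blob by b-channel weights
def wc(d,cx,cy,r=6,ref=None):
    f=cv2.cvtColor(np.ascontiguousarray(d["frame"]),cv2.COLOR_RGB2LAB)[:,:,2].astype(float)
    x0,y0=int(cx)-r,int(cy)-r;w=f[y0:y0+2*r+1,x0:x0+2*r+1]
    w=np.clip(w-np.median(w)-6,0,25);yy,xx=np.mgrid[y0:y0+2*r+1,x0:x0+2*r+1]
    return (xx*w).sum()/w.sum(),(yy*w).sum()/w.sum()
for n,uv,z in(("A",(401,188.7),.035),("B",(398,215.5),.035),("S3",(317.6,169.3),.044)):
    q=wc(t,*uv);print(n,np.round(q,2),p(t,q,z))
for n,uv,z in(("B(scene)",(232.1,240.3),.019),("A",(239.6,262.6),.019),("S3",(351.6,237.9),.035)):
    q=wc(s,*uv,r=9);print(n,np.round(q,2),p(s,q,z), p(s,uv,z))
# carrier
hsv=cv2.cvtColor(np.ascontiguousarray(t["frame"]),cv2.COLOR_RGB2HSV)
print(hsv[180,315],hsv[195,325],hsv[230,330],hsv[165,350])
m=cv2.inRange(hsv,np.array((0,0,100)),np.array((180,45,255)));m[:,:303]=0;m[:,345:]=0;m[:155]=0;m[214:]=0
cs,_=cv2.findContours(m,cv2.RETR_EXTERNAL,cv2.CHAIN_APPROX_NONE);c=max(cs,key=cv2.contourArea)
# contour → world plane → rect
w=np.array([plane(t,q[0],.026)[:2] for q in c],np.float32)
r=cv2.minAreaRect(w*1000);print("carrier",r)
for nm,uv,z in(("plunger top",(247.11,200.89),.109),("glens",(375.58,215.58),.017),("rlens",(376.87,185.97),.017)):print(nm,p(t,uv,z))
print("plunger scene",p(s,(400,174),.109),"glens",p(s,(258.5,234.5),.012),"rlens",p(s,(271.4,257.9),.012))
print("driver",p(t,(311,202),.01),p(t,(313,245),.01))
print("estop",p(t,(453,177),.05),"lamp",p(t,(278,144),.044))
D=t["depth"]
K=t["camera_matrix"]
def pc(u,v):
    c,r=ray(t,(u,v));return c+r*D[v,u]
for u,v in((400,189),(398,215),(317,169),(325,177),(320,195),(247,200)):print(u,v,(pc(u,v)*1000).round(1))
E
```

```text
A [401.52 188.11] [ 520.2 -322.6   35. ]
B [397.85 215.55] [ 411.9 -307.2   35. ]
S3 [317.63 169.2 ] [594.7   8.4  44. ]
B(scene) [231.31 236.52] [ 387.4 -304.3   19. ] [ 405.7 -308.    19. ]
A [239.62 263.2 ] [ 512.9 -322.2   19. ] [ 510.5 -321.4   19. ]
S3 [353.49 234.18] [583.5  21.   35. ] [595.4   7.1  35. ]
[105   3 149] [120   5 153] [ 20  78 143] [ 19  74 145]
carrier ((538.7376708984375, -14.114753723144531), (191.22357177734375, 73.33699798583984), 21.629487991333008)
plunger top [467. 273. 109.]
glens [ 412. -222.   17.]
rlens [ 530.4 -227.9   17. ]
plunger scene [471.2 270.2 109. ] glens [ 412.9 -224.5   12. ] rlens [ 531.4 -230.8   12. ]
driver [466.8  35.7  10. ] [294.8  27.7  10. ]
estop [ 562.3 -521.    50. ] lamp [695.1 165.2  44. ]
400 189 [ 516.5 -316.    37.9]
398 215 [ 414.2 -309.    28.9]
317 169 [595.6  11.   43.3]
325 177 [565.8 -20.6  25.2]
320 195 [494.2  -0.6  21.1]
247 200 [470.4 273.4 109. ]
```

```bash
cat >> h.py <<'E'
from scipy.spatial.transform import Rotation as Ro
def go(target,jaw_deg,st=None):
    """shift (cm, tool axes) and turn to target, tool y down, tool z (jaws) along jaw_deg mod 180"""
    from station import manip
    s=st or manip.sense();R=Ro.from_quat(s["tool_rot"]);M=R.as_matrix()
    sh=R.inv().apply(np.array(target)-s["tcp_pos"])*100
    out=[]
    for k in(0,180):
        a=np.radians(jaw_deg+k);z=np.array([np.cos(a),np.sin(a),0]);y=np.array([0,0,-1.]);x=np.cross(y,z)
        rv=(R.inv()*Ro.from_matrix(np.c_[x,y,z])).as_rotvec();out.append(rv)
    rv=min(out,key=np.linalg.norm)
    print("t",round(s["t"],2),"tcp",s["tcp_pos"].round(4),"jaw",round(np.degrees(np.arctan2(M[1,2],M[0,2])),1),"ydir",M[:,1].round(3),"F",s["force"].round(1),"gap",round(s["finger_gap"],3),"q6",s["q"][5].round(2),"q1",s["q"][0].round(2))
    print("shift cm",sh.round(2),"turn",rv.round(3), "other",[o.round(2) for o in out])
E
python3 - <<'E'
from h import *
go((.516,-.3215,.20),0)
t=dict(np.load("top0.npz"))
p=lambda d,uv,z:(plane(d,uv,z)*1000).round(1)
print(p(t,(401.11,188.72),.035),p(t,(398,215.5),.035))
a=cv2.resize(t["frame"][160:215,300:350,::-1],None,fx=11,fy=11,interpolation=cv2.INTER_CUBIC);cv2.imwrite("pics/c3.png",a[:600])
E
```

```text
t 0.1 tcp [ 0.1635 -0.6026  0.2474] jaw -74.8 ydir [-0.     0.002 -1.   ] F [-0.8  0.4  0.2] gap 0.998 q6 -0.18 q1 -1.48
shift cm [-41.37   4.79 -17.9 ] turn [ 1.000e-03 -1.306e+00 -2.000e-03] other [array([ 0.  , -1.31, -0.  ]), array([0.  , 1.84, 0.  ])]
[ 517.8 -321.    35. ] [ 412.2 -307.8   35. ]
```

View pics/c3.png

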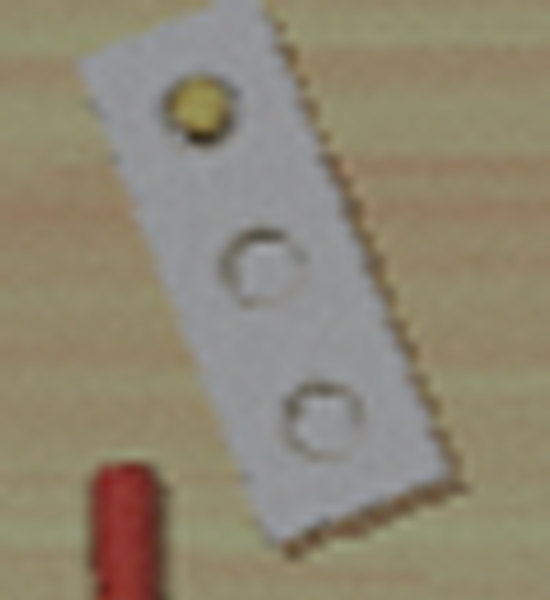

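```bash
python3 -m handwheel '[-3.8,0.4,-1.6,0,-0.12,0,8, -7.6,0.8,-3.2,0,-0.24,0,7, -11.4,1.3,-4.9,0,-0.36,0,6, -15.2,1.7,-6.5,0,-0.48,0,6, -19,2.2,-8.1,0,-0.6,0,6, -22.8,2.6,-9.8,0,-0.72,0,6, -26.6,3,-11.4,0,-0.84,0,6, -30.4,3.5,-13,0,-0.96,0,6, -34.2,4,-14.7,0,-1.08,0,6, -37.5,4.4,-16.2,0,-1.18,0,6]' 30
python3 - <<'E'
from h import *
t=dict(np.load("top0.npz"))
p=lambda d,uv,z:(plane(d,uv,z)*1000).round(1)
print(p(t,(323.45,183.86),.026),p(t,(328.86,197.7),.026))
go((.516,-.3215,.12),0)
E
```

```text
t: 0.93
tcp_pos: [0.4846, -0.3464, 0.2036]
tool_rot: [-0.469, 0.529, -0.529, 0.469]
force: [0.2, 0.7, -0.3]
finger_gap: 0.703
[538.3 -14.4  26. ] [483.1 -35.8  26. ]
t 0.93 tcp [ 0.4846 -0.3464  0.2036] jaw -6.9 ydir [-0.001  0.001 -1.   ] F [ 0.2  0.7 -0.3] gap 0.703 q6 -0.69 q1 -0.81
shift cm [-2.84  8.36  2.83] turn [ 0.001 -0.12  -0.001] other [array([ 0.  , -0.12, -0.  ]), array([0.  , 3.02, 0.  ])]
```

```bash
python3 -m handwheel '[-1.4,2.5,1.4,0,-0.06,0,6, -2.7,5,2.7,0,-0.12,0,6, -2.8,7.5,2.8,0,-0.12,0,6, -2.8,8.3,2.8,0,-0.12,0,6, -2.8,8.3,2.8,0,-0.12,0,6, -2.8,8.3,2.8,0,-0.12,0,6]'
python3 - <<'E'
from h import *
go((.516,-.3215,.04),0)
E
```

```text
t: 1.43
tcp_pos: [0.5141, -0.3248, 0.1212]
tool_rot: [-0.498, 0.502, -0.501, 0.498]
force: [-0.6, -0.4, 0.9]
finger_gap: 0.702
t 1.43 tcp [ 0.5141 -0.3248  0.1212] jaw -0.4 ydir [-0.001  0.    -1.   ] F [-0.6 -0.4  0.9] gap 0.702 q6 -0.74 q1 -0.75
shift cm [-0.33  8.12  0.2 ] turn [ 0.001 -0.007 -0.   ] other [array([ 0.  , -0.01, -0.  ]), array([0.  , 3.13, 0.  ])]
```

```bash
python3 -m handwheel '[-0.3,2,0.2,0,-0.007,0,6, -0.3,4,0.2,0,-0.007,0,6, -0.3,6,0.2,0,-0.007,0,6, -0.3,7.4,0.2,0,-0.007,0,6, -0.3,8.1,0.2,0,-0.007,0,6, -0.3,8.1,0.2,0,-0.007,0,6, -0.3,8.1,0.2,0,-0.007,0,6]'
python3 - <<'E'
from h import *
from station import manip
go((.516,-.3215,.04),0)
for n in("scene","top"):
    d=manip.snapshot(n);np.savez(f"{n}1.npz",**d)
    if n=="scene": c=cv2.resize(d["frame"][170:300,170:320,::-1],None,fx=5,fy=4.5,interpolation=cv2.INTER_CUBIC)
    else: c=cv2.resize(d["frame"][160:240,350:450,::-1],None,fx=6,fy=6,interpolation=cv2.INTER_CUBIC)
    cv2.imwrite(f"pics/{n}1.png",c[:600])
E
```

```text
t: 2.02
tcp_pos: [0.5168, -0.3226, 0.0415]
tool_rot: [0.5, -0.499, 0.501, -0.5]
force: [-0.3, -0.9, 0.1]
finger_gap: 0.705
t 2.02 tcp [ 0.5168 -0.3226  0.0415] jaw -0.0 ydir [ 0.001 -0.001 -1.   ] F [-0.3 -0.9  0.1] gap 0.705 q6 -0.74 q1 -0.74
shift cm [-0.11  0.15 -0.08] turn [-0.001 -0.     0.001] other [array([-0., -0.,  0.]), array([-0.  ,  3.14, -0.  ])]
```

View pics/scene1.png

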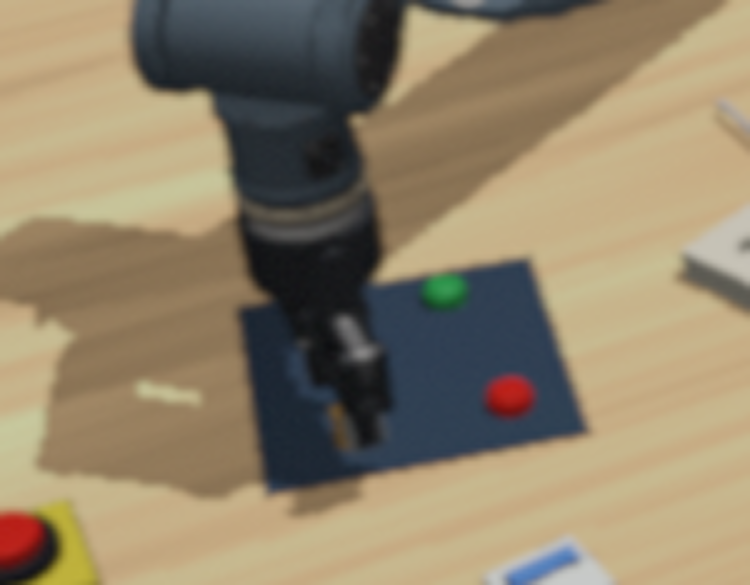

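The crop shows the slug between the open fingers at (335,425), and both lenses are clear. Closing.

```bash
python3 -m handwheel '[0,0.1,0,0,0,0,4, 0,0.1,0,0,0,0,2.5, 0,0.1,0,0,0,0,1.5, 0,0.1,0,0,0,0,1.5, 0,0.1,0,0,0,0,1.5, 0,0.1,0,0,0,0,1.5, 0,0.1,0,0,0,0,1.5]' 30
python3 -m handwheel '[0,-1,0,0,0,0,1.5, 0,-3,0,0,0,0,1.5, 0,-5,0,0,0,0,1.5, 0,-7,0,0,0,0,1.5, 0,-8,0,0,0,0,1.5, 0,-8,0,0,0,0,1.5, 0,-8,0,0,0,0,1.5]'
python3 - <<'E'
from h import *
from station import manip
go((.538,-.014,.12),-68.4)
go((.538,-.014,.12),21.6)
for n in("scene","top"):
    d=manip.snapshot(n);np.savez(f"{n}2.npz",**d)
    if n=="scene": c=cv2.resize(d["frame"][170:300,170:320,::-1],None,fx=5,fy=4.5,interpolation=cv2.INTER_CUBIC)
    else: c=cv2.resize(d["frame"][160:240,350:450,::-1],None,fx=6,fy=6,interpolation=cv2.INTER_CUBIC)
    cv2.imwrite(f"pics/{n}2.png",c[:600])
E
```

```text
t: 2.7
tcp_pos: [0.5167, -0.3217, 0.0399]
tool_rot: [-0.5, 0.499, -0.5, 0.5]
force: [-0.4, -0.4, 6.0]
finger_gap: 0.211
t: 3.28
tcp_pos: [0.5164, -0.3214, 0.1195]
tool_rot: [-0.5, 0.5, -0.5, 0.5]
force: [-0.3, 0.5, -0.4]
finger_gap: 0.216
t 3.28 tcp [ 0.5164 -0.3214  0.1195] jaw 0.1 ydir [ 0. -0. -1.] F [-0.3  0.5 -0.4] gap 0.216 q6 -0.74 q1 -0.74
shift cm [-30.74  -0.06   2.19] turn [-1.000e-03  1.195e+00  0.000e+00] other [array([-0.  ,  1.19,  0.  ]), array([ 0.  , -1.95,  0.  ])]
t 3.28 tcp [ 0.5164 -0.3214  0.1195] jaw 0.1 ydir [ 0. -0. -1.] F [-0.3  0.5 -0.4] gap 0.216 q6 -0.74 q1 -0.74
shift cm [-30.74  -0.06   2.19] turn [-0.    -0.376  0.   ] other [array([-0.  , -0.38,  0.  ]), array([-0.  ,  2.77, -0.  ])]
```

View pics/scene2.png

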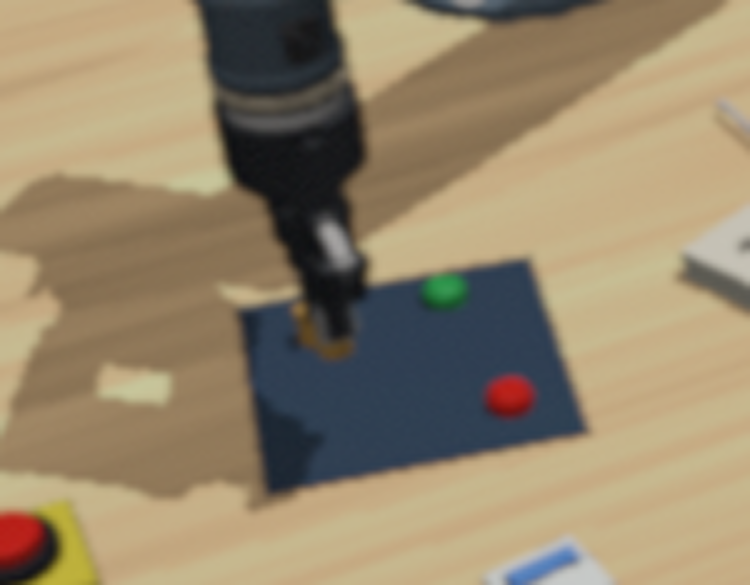

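Slug held and lifted; both lenses undisturbed. Carrying it to the middle well.

```bash
python3 -m handwheel '[-2.5,0,0.2,0,0.1,0,1.5, -5.5,0,0.4,0,0.21,0,1.5, -8.5,0,0.6,0,0.33,0,1.5, -11.5,0,0.8,0,0.45,0,1.5, -14.5,0,1,0,0.57,0,1.5, -17.5,0,1.2,0,0.69,0,1.5, -20.5,0,1.5,0,0.81,0,1.5, -23.5,0,1.7,0,0.93,0,1.5, -26.5,0,1.9,0,1.05,0,1.5, -29,0,2.1,0,1.15,0,1.5]'
python3 - <<'E'
from h import *
go((.538,-.014,.09),-68.4)
E
```

```text
t: 4.22
tcp_pos: [0.5359, -0.0292, 0.1179]
tool_rot: [-0.147, 0.692, -0.691, 0.145]
force: [-0.4, 0.1, -0.9]
finger_gap: 0.213
t 4.22 tcp [ 0.5359 -0.0292  0.1179] jaw -66.1 ydir [-0.003  0.001 -1.   ] F [-0.4  0.1 -0.9] gap 0.213 q6 0.89 q1 -0.26
shift cm [-0.81  2.79 -1.3 ] turn [0.002 0.04  0.003] other [array([0.  , 0.04, 0.  ]), array([ 0. , -3.1, -0. ])]
```

```bash
python3 -m handwheel '[-0.4,0,-0.7,0,0.02,0,1.5, -0.8,0,-1.3,0,0.04,0,1.5, -0.8,1.5,-1.3,0,0.04,0,1.5, -0.8,2.7,-1.3,0,0.04,0,1.5, -0.8,2.7,-1.3,0,0.04,0,1.5, -0.8,2.7,-1.3,0,0.04,0,1.5, -0.8,2.7,-1.3,0,0.04,0,1.5]'
python3 - <<'E'
from h import *
from station import manip
go((.538,-.014,.05),-68.4)
for n in("scene","top"):
    d=manip.snapshot(n);np.savez(f"{n}3.npz",**d)
    if n=="scene": c=cv2.resize(d["frame"][180:270,280:400,::-1],None,fx=6.6,fy=6.6,interpolation=cv2.INTER_CUBIC)
    else: c=cv2.resize(d["frame"][150:230,270:390,::-1],None,fx=6,fy=6,interpolation=cv2.INTER_CUBIC)
    cv2.imwrite(f"pics/{n}3.png",c[:600])
E
```

```text
t: 4.8
tcp_pos: [0.539, -0.0164, 0.0919]
tool_rot: [-0.134, 0.694, -0.694, 0.134]
force: [-0.6, -0.5, -1.0]
finger_gap: 0.214
t 4.8 tcp [ 0.539  -0.0164  0.0919] jaw -68.1 ydir [-0.001  0.    -1.   ] F [-0.6 -0.5 -1. ] gap 0.214 q6 0.95 q1 -0.24
shift cm [-0.    4.19 -0.25] turn [0.001 0.005 0.001] other [array([0., 0., 0.]), array([ 0.  , -3.14, -0.  ])]
```

View pics/scene3.png

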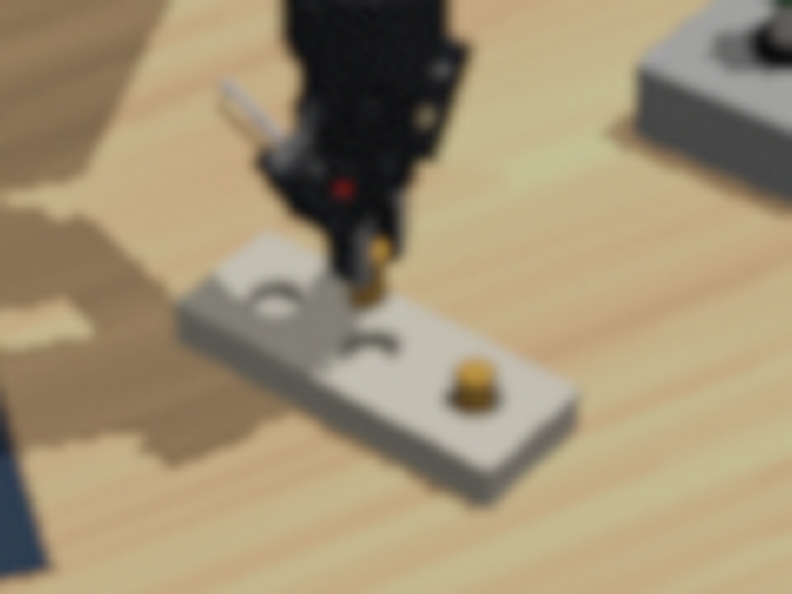

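View pics/top3.png

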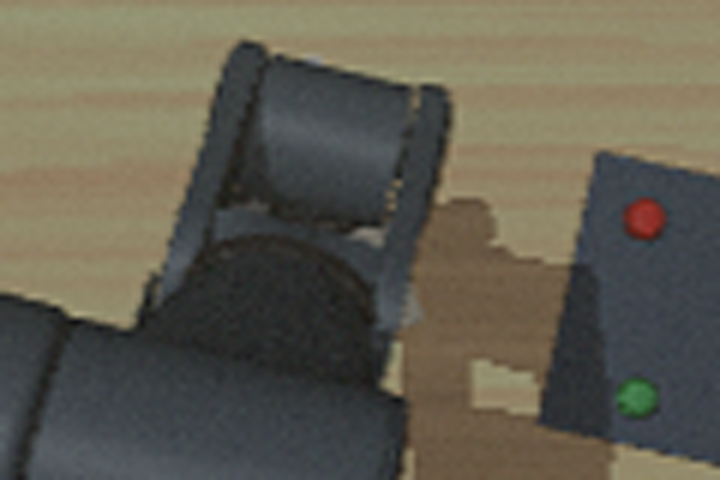

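```bash
python3 - <<'E'
from h import *
s=dict(np.load("scene3.npz"))
for px in((367,298),(380,243),(368,290)):
    uv=(280+px[0]/6.6-.5+.08,180+px[1]/6.6-.5+.08);print(uv,[ (z,(plane(s,uv,z)*1000).round(1)) for z in(.055,.087)])
print(blobs(s,(12,110,70),(28,255,255),3,(325,210,345,232)))
uv=(352.,237.5);print(plane(s,(351.56,237.93),.035))
E
```

```text
(335.1860606060606, 224.73151515151517) [(0.055, array([537.3, -16.9,  55. ])), (0.087, array([571.2, -35.8,  87. ]))]
(337.15575757575755, 216.39818181818183) [(0.055, array([504.6,   8.7,  55. ])), (0.087, array([539.7, -11.1,  87. ]))]
(335.33757575757573, 223.51939393939395) [(0.055, array([532.4, -13.6,  55. ])), (0.087, array([566.5, -32.7,  87. ]))]
(array([[0, 0, 0, ..., 0, 0, 0],
       [0, 0, 0, ..., 0, 0, 0],
       [0, 0, 0, ..., 0, 0, 0],
       ...,
       [0, 0, 0, ..., 0, 0, 0],
       [0, 0, 0, ..., 0, 0, 0],
       [0, 0, 0, ..., 0, 0, 0]], shape=(400, 640), dtype=uint8), [(array([336.68, 220.36]), np.int32(25), array([334, 216,   6,  10], dtype=int32))])
[0.59542667 0.00688205 0.035     ]
```

```bash
python3 -m handwheel '[0,0.5,-0.2,0,0.005,0,1.5, 0,1.2,-0.2,0,0.005,0,1.5, 0,1.8,-0.2,0,0.005,0,1.5, 0,2.4,-0.2,0,0.005,0,1.5, 0,2.8,-0.2,0,0.005,0,1.5, 0,2.8,-0.2,0,0.005,0,1.5, 0,2.8,-0.2,0,0.005,0,1.5]'
python3 - <<'E'
from h import *
go((.5383,-.0142,.053),-68.4)
E
```

```text
t: 5.48
tcp_pos: [0.5381, -0.0144, 0.0638]
tool_rot: [-0.133, 0.695, -0.694, 0.132]
force: [0.3, -0.4, -0.9]
finger_gap: 0.216
t 5.48 tcp [ 0.5381 -0.0144  0.0638] jaw -68.4 ydir [-0.001  0.    -1.   ] F [ 0.3 -0.4 -0.9] gap 0.216 q6 0.96 q1 -0.23
shift cm [-0.02  1.08 -0.01] turn [ 0.001 -0.     0.001] other [array([ 0., -0.,  0.]), array([-0.  ,  3.14,  0.  ])]
```

Bottom should be at about 27 mm, just above the mouth. Descending gently while watching the force.

```bash
python3 -m handwheel '[0,0.2,0,0,0,0,1.5, 0,0.4,0,0,0,0,1.5, 0,0.6,0,0,0,0,1.5, 0,0.6,0,0,0,0,1.5, 0,0.6,0,0,0,0,1.5]'
python3 -m handwheel '[0,0.15,0,0,0,0,1.5, 0,0.3,0,0,0,0,1.5, 0,0.3,0,0,0,0,1.5, 0,0.3,0,0,0,0,1.5]'
```

```text
t: 5.9
tcp_pos: [0.5384, -0.0144, 0.0583]
tool_rot: [-0.132, 0.695, -0.695, 0.132]
force: [-0.8, -0.3, -0.4]
finger_gap: 0.214
t: 6.23
tcp_pos: [0.5383, -0.0144, 0.0552]
tool_rot: [-0.132, 0.695, -0.695, 0.132]
force: [-0.8, 0.5, -1.0]
finger_gap: 0.219
```

```bash
python3 -m handwheel '[0,0.1,0,0,0,0,1.5, 0,0.2,0,0,0,0,1.5, 0,0.2,0,0,0,0,1.5, 0,0.2,0,0,0,0,1.5]'
python3 -m handwheel '[0,0.1,0,0,0,0,1.5, 0,0.2,0,0,0,0,1.5, 0,0.2,0,0,0,0,1.5, 0,0.2,0,0,0,0,1.5]'
```

```text
t: 6.57
tcp_pos: [0.5383, -0.0144, 0.0532]
tool_rot: [-0.132, 0.695, -0.695, 0.132]
force: [-0.5, 0.1, -1.6]
finger_gap: 0.214
t: 6.9
tcp_pos: [0.5383, -0.0144, 0.0512]
tool_rot: [-0.132, 0.695, -0.695, 0.132]
force: [-0.1, -0.6, -1.1]
finger_gap: 0.212
```

```bash
python3 -m handwheel '[0,0.1,0,0,0,0,1.5, 0,0.15,0,0,0,0,1.5, 0,0.15,0,0,0,0,1.5]'
python3 -m handwheel '[0,0,0,0,0,0,2.8, 0,0,0,0,0,0,3.5, 0,0,0,0,0,0,4, 0,0,0,0,0,0,4, 0,-1,0,0,0,0,4, 0,-3,0,0,0,0,4, 0,-5,0,0,0,0,5, 0,-7,0,0,0,0,6, 0,-8,0,0,0,0,6]'
python3 - <<'E'
from h import *
from station import manip
go((.410,-.3075,.12),0)
go((.410,-.3075,.12),-90)
d=manip.snapshot("scene");c=cv2.resize(d["frame"][180:270,280:400,::-1],None,fx=6.6,fy=6.6,interpolation=cv2.INTER_CUBIC);cv2.imwrite("pics/s4.png",c[:600])
E
```

```text
t: 7.15
tcp_pos: [0.5383, -0.0144, 0.0497]
tool_rot: [-0.133, 0.695, -0.695, 0.132]
force: [-0.0, 0.5, -1.4]
finger_gap: 0.218
t: 7.9
tcp_pos: [0.5395, -0.0146, 0.1326]
tool_rot: [0.131, -0.694, 0.695, -0.134]
force: [0.4, -0.1, 0.1]
finger_gap: 0.702
t 7.9 tcp [ 0.5395 -0.0146  0.1326] jaw -68.4 ydir [ 0.004 -0.001 -1.   ] F [ 0.4 -0.1  0.1] gap 0.702 q6 0.96 q1 -0.23
shift cm [22.83  1.24 22.46] turn [-0.004 -1.194 -0.002] other [array([-0.  , -1.19, -0.  ]), array([ 0.  ,  1.95, -0.  ])]
t 7.9 tcp [ 0.5395 -0.0146  0.1326] jaw -68.4 ydir [ 0.004 -0.001 -1.   ] F [ 0.4 -0.1  0.1] gap 0.702 q6 0.96 q1 -0.23
shift cm [22.83  1.24 22.46] turn [-0.002  0.377 -0.004] other [array([-0.  ,  0.38, -0.  ]), array([-0.01, -2.76,  0.  ])]
```

View pics/s4.png

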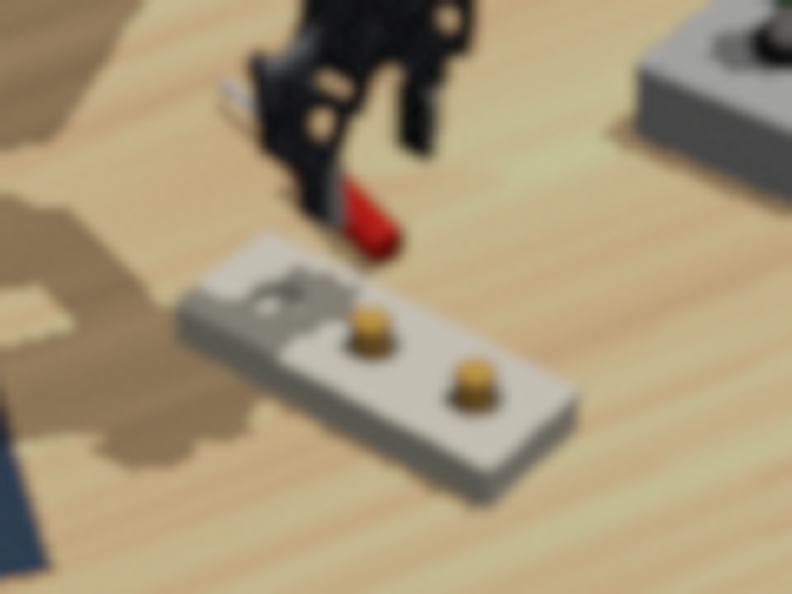

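Middle slug (371,333) is seated level with slug3 (474,385). Fetching the second.

```bash
python3 -m handwheel '[2,0,2,0,-0.1,0,6, 4.5,0,4.4,0,-0.22,0,6, 7,0,6.9,0,-0.34,0,6, 9.5,0.2,9.3,0,-0.46,0,6, 12,0.4,11.8,0,-0.58,0,6, 14.5,0.6,14.2,0,-0.7,0,6, 17,0.8,16.7,0,-0.82,0,6, 19.5,1,19.1,0,-0.94,0,6, 21.5,1.2,21,0,-1.06,0,6, 22.5,1.2,22.1,0,-1.16,0,6]'
python3 - <<'E'
from h import *
go((.411,-.3078,.09),0)
E
```

```text
t: 8.78
tcp_pos: [0.4089, -0.3059, 0.1171]
tool_rot: [0.49, -0.51, 0.51, -0.49]
force: [-0.3, -0.1, 0.1]
finger_gap: 0.699
t 8.78 tcp [ 0.4089 -0.3059  0.1171] jaw -2.3 ydir [-0.    -0.001 -1.   ] F [-0.3 -0.1  0.1] gap 0.699 q6 -0.82 q1 -0.86
shift cm [0.18 2.71 0.22] turn [ 0.    -0.04   0.001] other [array([ 0.  , -0.04,  0.  ]), array([-0. ,  3.1,  0. ])]
```

```bash
python3 -m handwheel '[0.2,0.8,0.2,0,-0.04,0,6, 0.2,1.8,0.2,0,-0.04,0,6, 0.2,2.7,0.2,0,-0.04,0,6, 0.2,2.7,0.2,0,-0.04,0,6, 0.2,2.7,0.2,0,-0.04,0,6]'
python3 - <<'E'
from h import *
go((.411,-.3078,.04),0)
E
```

```text
t: 9.2
tcp_pos: [0.4119, -0.3033, 0.0898]
tool_rot: [-0.499, 0.502, -0.5, 0.499]
force: [-0.0, 0.7, 0.1]
finger_gap: 0.704
t 9.2 tcp [ 0.4119 -0.3033  0.0898] jaw -0.1 ydir [-0.002  0.002 -1.   ] F [-0.   0.7  0.1] gap 0.704 q6 -0.85 q1 -0.85
shift cm [ 0.46  4.98 -0.08] turn [ 0.002 -0.003 -0.002] other [array([ 0., -0., -0.]), array([0.  , 3.14, 0.  ])]
```

```bash
python3 -m handwheel '[0.4,1,-0.1,0,0,0,6, 0.4,2.2,-0.1,0,0,0,6, 0.4,3.4,-0.1,0,0,0,6, 0.4,4.4,-0.1,0,0,0,6, 0.4,5,-0.1,0,0,0,6, 0.4,5,-0.1,0,0,0,6, 0.4,5,-0.1,0,0,0,6]'
python3 - <<'E'
from h import *
from station import manip
go((.411,-.3078,.04),0)
d=manip.snapshot("scene");c=cv2.resize(d["frame"][190:280,180:300,::-1],None,fx=6.6,fy=6.6,interpolation=cv2.INTER_CUBIC);cv2.imwrite("pics/s5.png",c[:600])
E
```

```text
t: 9.78
tcp_pos: [0.4114, -0.3086, 0.0405]
tool_rot: [-0.499, 0.501, -0.5, 0.499]
force: [0.6, 0.2, 0.1]
finger_gap: 0.696
t 9.78 tcp [ 0.4114 -0.3086  0.0405] jaw -0.2 ydir [-0.  0. -1.] F [0.6 0.2 0.1] gap 0.696 q6 -0.86 q1 -0.86
shift cm [-0.08  0.05 -0.04] turn [ 0.    -0.003 -0.   ] other [array([ 0., -0., -0.]), array([0.  , 3.14, 0.  ])]
```

View pics/s5.png

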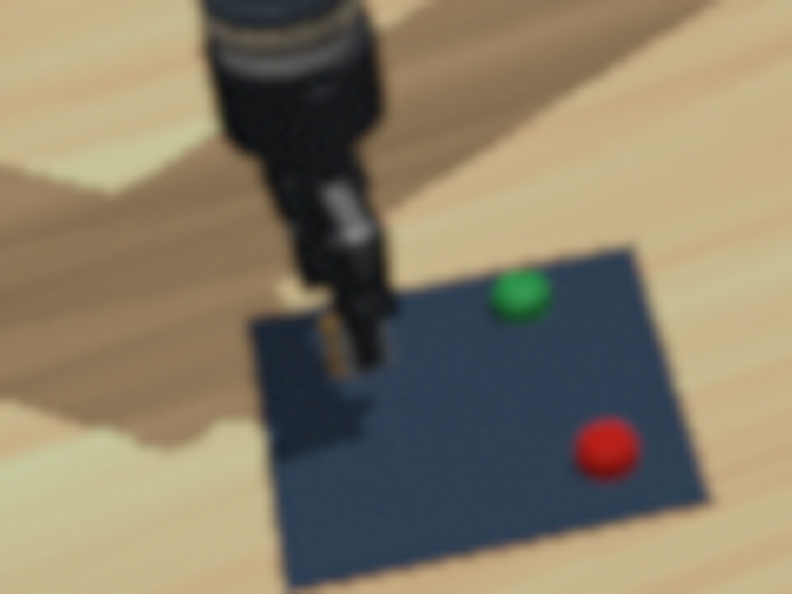

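The slug at (333,345) stands behind the near finger, as with the first one. Closing and lifting.

```bash
python3 -m handwheel '[-0.05,0,0,0,0,0,4, -0.05,0,0,0,0,0,2.5, -0.05,0,0,0,0,0,1.5, -0.05,0,0,0,0,0,1.5, -0.05,0,0,0,0,0,1.5, -0.05,0,0,0,0,0,1.5, -0.05,0,0,0,0,0,1.5]' 30
python3 -m handwheel '[0,-1,0,0,0,0,1.5, 0,-3,0,0,0,0,1.5, 0,-5,0,0,0,0,1.5, 0,-7,0,0,0,0,1.5, 0,-8,0,0,0,0,1.5, 0,-8,0,0,0,0,1.5]'
python3 - <<'E'
from h import *
go((.4831,-.0358,.12),-68.4)
E
```

```text
t: 10.42
tcp_pos: [0.4116, -0.3085, 0.0413]
tool_rot: [0.499, -0.5, 0.501, -0.499]
force: [0.2, 0.4, 5.3]
finger_gap: 0.213
t: 10.92
tcp_pos: [0.4123, -0.3093, 0.123]
tool_rot: [0.499, -0.499, 0.502, -0.499]
force: [-0.5, -0.6, -0.8]
finger_gap: 0.211
t 10.92 tcp [ 0.4123 -0.3093  0.123 ] jaw -0.2 ydir [ 0.003 -0.004 -1.   ] F [-0.5 -0.6 -0.8] gap 0.211 q6 -0.86 q1 -0.86
shift cm [-27.37   0.23   7.  ] turn [-5.000e-03  1.191e+00  1.000e-03] other [array([-0.  ,  1.19,  0.  ]), array([ 0.  , -1.95,  0.01])]
```

```bash
python3 -m handwheel '[-2.5,0,0.6,0,0.1,0,1.5, -5.2,0,1.3,0,0.22,0,1.5, -8,0,2,0,0.34,0,1.5, -10.8,0,2.7,0,0.46,0,1.5, -13.6,0,3.4,0,0.58,0,1.5, -16.4,0,4.2,0,0.7,0,1.5, -19.2,0,4.9,0,0.82,0,1.5, -22,0,5.6,0,0.94,0,1.5, -24.8,0,6.3,0,1.06,0,1.5, -27,0,6.9,0,1.17,0,1.5]'
python3 - <<'E'
from h import *
go((.4831,-.0358,.09),-68.4)
E
```

```text
t: 11.75
tcp_pos: [0.4804, -0.0363, 0.1198]
tool_rot: [-0.139, 0.694, -0.693, 0.137]
force: [0.3, 0.1, 0.1]
finger_gap: 0.213
t 11.75 tcp [ 0.4804 -0.0363  0.1198] jaw -67.5 ydir [-0.003  0.001 -1.   ] F [0.3 0.1 0.1] gap 0.213 q6 0.87 q1 -0.31
shift cm [-0.27  2.98  0.06] turn [0.002 0.016 0.002] other [array([0.  , 0.02, 0.  ]), array([ 0.  , -3.13, -0.  ])]
```

```bash
python3 -m handwheel '[-0.2,0.6,0,0,0.016,0,1.5, -0.2,1.4,0,0,0.016,0,1.5, -0.2,2.2,0,0,0.016,0,1.5, -0.2,3,0,0,0.016,0,1.5, -0.2,3,0,0,0.016,0,1.5, -0.2,3,0,0,0.016,0,1.5]'
python3 - <<'E'
from h import *
from station import manip
go((.4831,-.0358,.065),-68.4)
d=manip.snapshot("scene");np.savez("s6.npz",**d);c=cv2.resize(d["frame"][180:270,280:400,::-1],None,fx=6.6,fy=6.6,interpolation=cv2.INTER_CUBIC);cv2.imwrite("pics/s6.png",c[:600])
b=blobs(d,(12,110,70),(28,255,255),3,(305,200,335,235))[1];print(b)
for q in b: print(plane(d,q[0],.0715))
E
```

```text
t: 12.25
tcp_pos: [0.4823, -0.0386, 0.0898]
tool_rot: [-0.134, 0.695, -0.694, 0.133]
force: [0.5, -0.4, -0.8]
finger_gap: 0.213
t 12.25 tcp [ 0.4823 -0.0386  0.0898] jaw -68.2 ydir [-0.002  0.001 -1.   ] F [ 0.5 -0.4 -0.8] gap 0.213 q6 0.88 q1 -0.31
shift cm [-0.18  2.48 -0.22] turn [0.001 0.003 0.002] other [array([0., 0., 0.]), array([ 0.  , -3.14, -0.  ])]
[(array([328.5, 202.5]), np.int32(4), array([327, 201,   4,   4], dtype=int32)), (array([321.48, 213.78]), np.int32(27), array([319, 209,   6,  10], dtype=int32)), (array([330., 215.]), np.int32(3), array([329, 214,   3,   3], dtype=int32)), (array([334., 230.]), np.int32(5), array([334, 228,   1,   5], dtype=int32))]
[0.4463791  0.01009275 0.0715    ]
[ 0.48689477 -0.03719077  0.0715    ]
[ 0.50554948 -0.01721841  0.0715    ]
[ 0.57438859 -0.04182696  0.0715    ]
```

View pics/s6.png

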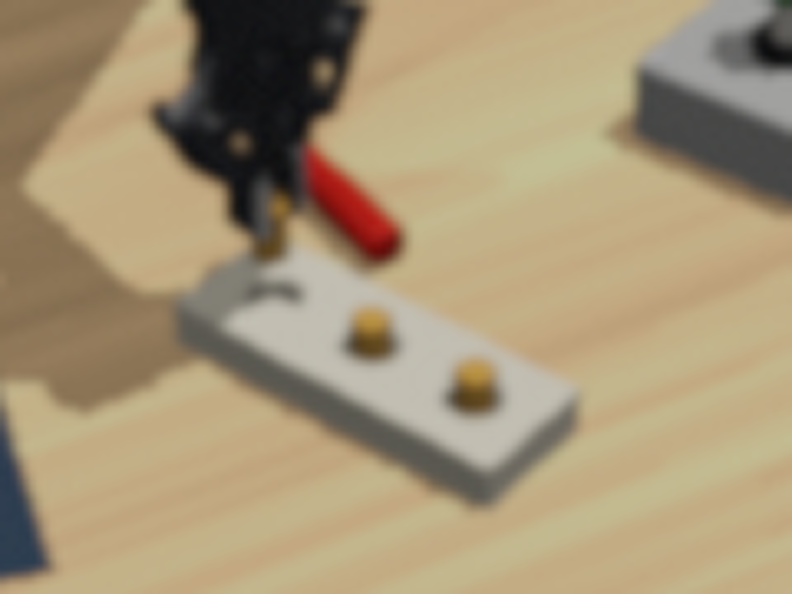

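```bash
python3 - <<'E'
from h import *
for f,zt,off,box,tcp in(("scene3.npz",.0919,.0369,(328,213,345,230),(.539,-.0164)),("s6.npz",.0898,.0383,(316,206,327,222),(.4823,-.0386))):
    d=dict(np.load(f));m,b=blobs(d,(12,110,60),(30,255,255),6,box)
    print(b)
    ys,xs=np.nonzero(m)
    for z,row in((zt-off,ys.max()),(zt-off+.032,ys.min())):
        uv=(xs[abs(ys-row)<=1].mean(),row);print(np.round(uv,1),plane(d,uv,z).round(4))
    print("mid-tcp",(plane(d,b[0][0],zt-off+.016)[:2]-tcp).round(4))
E
```

```text
[(array([336.69, 220.15]), np.int32(26), array([334, 215,   6,  11], dtype=int32))]
[335.3 225. ] [ 0.5386 -0.0173  0.055 ]
[337.3 215. ] [ 0.534  -0.0073  0.087 ]
mid-tcp [-0.0016  0.0048]
[(array([321.54, 213.61]), np.int32(28), array([319, 209,   6,  10], dtype=int32))]
[320.3 218. ] [ 0.4812 -0.039   0.0515]
[322.2 209. ] [ 0.4804 -0.0308  0.0835]
mid-tcp [-0.0006  0.0043]
```

```bash
python3 -m handwheel '[-0.1,0.5,-0.2,0,0.003,0,1.5, -0.1,1.1,-0.2,0,0.003,0,1.5, -0.1,1.7,-0.2,0,0.003,0,1.5, -0.1,2.3,-0.2,0,0.003,0,1.5, -0.1,2.4,-0.2,0,0.003,0,1.5, -0.1,2.4,-0.2,0,0.003,0,1.5, -0.1,2.4,-0.2,0,0.003,0,1.5]'
python3 - <<'E'
from h import *
go((.4829,-.036,.0565),-68.4)
E
```

```text
t: 12.88
tcp_pos: [0.4832, -0.0354, 0.0666]
tool_rot: [-0.133, 0.695, -0.694, 0.133]
force: [-0.9, -0.0, -0.5]
finger_gap: 0.212
t 12.88 tcp [ 0.4832 -0.0354  0.0666] jaw -68.3 ydir [-0.  0. -1.] F [-0.9 -0.  -0.5] gap 0.212 q6 0.89 q1 -0.3
shift cm [0.05 1.01 0.04] turn [0.    0.002 0.   ] other [array([0., 0., 0.]), array([ 0.  , -3.14, -0.  ])]
```

```bash
python3 -m handwheel '[0,0.2,0,0,0,0,1.5, 0,0.4,0,0,0,0,1.5, 0,0.6,0,0,0,0,1.5, 0,0.8,0,0,0,0,1.5, 0,0.8,0,0,0,0,1.5, 0,0.8,0,0,0,0,1.5]'
python3 -m handwheel '[0,0.15,0,0,0,0,1.5, 0,0.3,0,0,0,0,1.5, 0,0.4,0,0,0,0,1.5, 0,0.4,0,0,0,0,1.5]'
```

```text
t: 13.38
tcp_pos: [0.4832, -0.0355, 0.0587]
tool_rot: [-0.133, 0.695, -0.694, 0.133]
force: [-0.4, -0.8, -0.9]
finger_gap: 0.211
t: 13.72
tcp_pos: [0.4831, -0.0355, 0.0546]
tool_rot: [-0.133, 0.695, -0.694, 0.133]
force: [-0.0, 0.4, -0.7]
finger_gap: 0.213
```

Now in the well without contact force. Last 4 mm, then release.

```bash
python3 -m handwheel '[0,0.12,0,0,0,0,1.5, 0,0.24,0,0,0,0,1.5, 0,0.35,0,0,0,0,1.5, 0,0.38,0,0,0,0,1.5, 0,0.38,0,0,0,0,1.5]'
python3 -m handwheel '[0,0,0,0,0,0,2.8, 0,0,0,0,0,0,3.5, 0,0,0,0,0,0,4, 0,0,0,0,0,0,4, 0,-1,0,0,0,0,4, 0,-3,0,0,0,0,4, 0,-5,0,0,0,0,4, 0,-8,0,0,0,0,3, 0,-11,0,0,0,0,2, 0,-13,0,0,0,0,0]'
python3 - <<'E'
from h import *
from station import manip
go((.469,.272,.18),-68.4)
d=manip.snapshot("scene");np.savez("s7.npz",**d);c=cv2.resize(d["frame"][160:270,300:440,::-1],None,fx=5.4,fy=5.4,interpolation=cv2.INTER_CUBIC);cv2.imwrite("pics/s7.png",c[:600])
print([ (b[0],plane(d,b[0],.035).round(4)) for b in blobs(d,(12,110,90),(28,255,255),6,(305,215,365,250))[1]])
E
```

```text
t: 14.13
tcp_pos: [0.4832, -0.0355, 0.0509]
tool_rot: [-0.133, 0.695, -0.694, 0.133]
force: [-0.0, -0.0, -0.7]
finger_gap: 0.213
t: 14.97
tcp_pos: [0.4838, -0.0356, 0.1841]
tool_rot: [0.132, -0.694, 0.695, -0.134]
force: [0.7, -1.1, -0.5]
finger_gap: 0.104
t 14.97 tcp [ 0.4838 -0.0356  0.1841] jaw -68.3 ydir [ 0.003 -0.001 -1.   ] F [ 0.7 -1.1 -0.5] gap 0.104 q6 0.89 q1 -0.3
shift cm [-10.     0.38 -29.13] turn [-0.002  0.002 -0.003] other [array([-0.,  0., -0.]), array([-0.  , -3.14,  0.  ])]
[(array([321.57, 222.43]), array([ 0.4846, -0.0367,  0.035 ])), (array([336., 230.]), array([ 0.5396, -0.0155,  0.035 ])), (array([351.56, 237.93]), array([0.5954, 0.0069, 0.035 ]))]
```

View pics/s7.png

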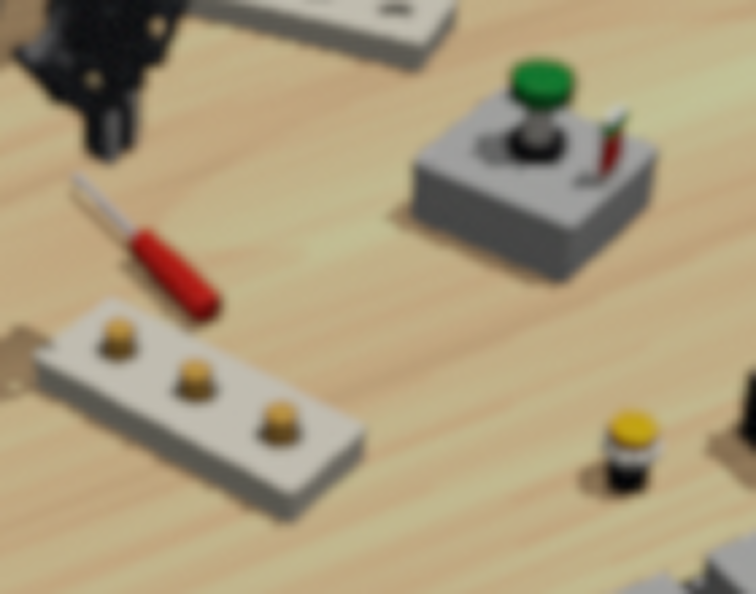

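All three slugs stand at equal height, at (119,340), (196,380) and (281,423), about 60 mm apart. The plunger is up (541,85). Moving the shut fingers over it.

```bash
python3 -m handwheel '[-0.8,0,-2.4,0,0,0,0, -1.8,0,-5.4,0,0,0,0, -2.9,0,-8.5,0,0,0,0, -4,0,-11.6,0,0,0,0, -5.1,0,-14.7,0,0,0,0, -6.2,0,-17.8,0,0,0,0, -7.2,0,-20.9,0,0,0,0, -8.3,0,-24,0,0,0,0, -9.3,0,-27,0,0,0,0, -9.8,0,-28.6,0,0,0,0]' 60
python3 - <<'E'
from h import *
go((.469,.272,.14),-68.4)
E
```

```text
t: 15.85
tcp_pos: [0.4679, 0.2696, 0.1814]
tool_rot: [-0.134, 0.695, -0.694, 0.134]
force: [-0.6, -0.4, 0.4]
finger_gap: 0.002
t 15.85 tcp [0.4679 0.2696 0.1814] jaw -68.2 ydir [ 0.001  0.001 -1.   ] F [-0.6 -0.4  0.4] gap 0.002 q6 1.5 q1 0.32
shift cm [-0.19  4.14 -0.18] turn [ 0.001  0.004 -0.001] other [array([ 0.,  0., -0.]), array([-0.  , -3.14, -0.  ])]
```

```bash
python3 -m handwheel '[-0.1,1,-0.1,0,0,0,0, -0.1,2,-0.1,0,0,0,0, -0.1,3,-0.1,0,0,0,0, -0.1,3.8,-0.1,0,0,0,0, -0.1,4,-0.1,0,0,0,0, -0.1,4,-0.1,0,0,0,0, -0.1,4,-0.1,0,0,0,0, -0.1,4,-0.1,0,0,0,0]'
python3 - <<'E'
from h import *
from station import manip
go((.469,.272,.126),-68.4)
d=manip.snapshot("scene");c=cv2.resize(d["frame"][130:220,340:460,::-1],None,fx=6.6,fy=6.6,interpolation=cv2.INTER_CUBIC);cv2.imwrite("pics/s8.png",c[:600])
E
```

```text
t: 16.52
tcp_pos: [0.4696, 0.2673, 0.1413]
tool_rot: [-0.133, 0.695, -0.695, 0.133]
force: [-0.5, -0.5, -0.3]
finger_gap: 0.0
t 16.52 tcp [0.4696 0.2673 0.1413] jaw -68.4 ydir [ 0.001  0.    -1.   ] F [-0.5 -0.5 -0.3] gap 0.0 q6 1.5 q1 0.31
shift cm [-0.12  1.53 -0.46] turn [-0.     0.001 -0.001] other [array([-0.,  0., -0.]), array([-0.  , -3.14,  0.  ])]
```

View pics/s8.png

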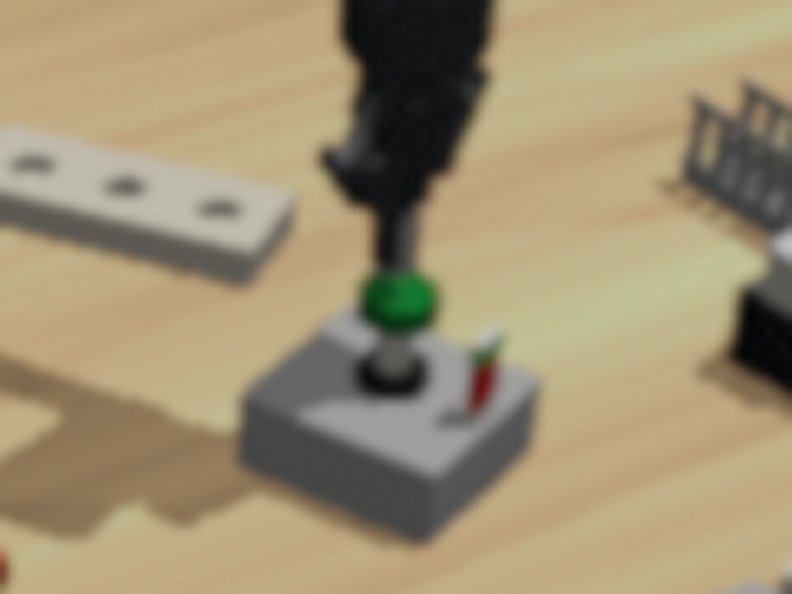

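Fingers are above the head (400,290), clear of the gauge post (485,370). Creeping down to contact.

```bash
python3 -m handwheel '[0,0.4,-0.4,0,0,0,0, 0,0.8,-0.4,0,0,0,0, 0,1.1,-0.4,0,0,0,0, 0,1.1,-0.4,0,0,0,0, 0,1.1,-0.4,0,0,0,0]'
python3 -m handwheel '[0,0.1,0,0,0,0,0, 0,0.2,0,0,0,0,0, 0,0.3,0,0,0,0,0, 0,0.3,0,0,0,0,0, 0,0.3,0,0,0,0,0]'
```

```text
t: 16.98
tcp_pos: [0.4674, 0.2715, 0.1297]
tool_rot: [0.133, -0.694, 0.694, -0.133]
force: [0.2, -0.5, 0.6]
finger_gap: -0.003
t: 17.4
tcp_pos: [0.4676, 0.2715, 0.127]
tool_rot: [-0.133, 0.694, -0.694, 0.133]
force: [-0.2, 0.8, 0.1]
finger_gap: -0.0
```

```bash
python3 -m handwheel '[0,0.1,0,0,0,0,0, 0,0.2,0,0,0,0,0, 0,0.2,0,0,0,0,0, 0,0.2,0,0,0,0,0]'
python3 -m handwheel '[0,0.1,0,0,0,0,0, 0,0.2,0,0,0,0,0, 0,0.2,0,0,0,0,0, 0,0.2,0,0,0,0,0]'
```

```text
t: 17.73
tcp_pos: [0.4678, 0.2715, 0.1255]
tool_rot: [-0.133, 0.694, -0.694, 0.133]
force: [-0.6, -0.2, 4.9]
finger_gap: -0.0
t: 18.07
tcp_pos: [0.4678, 0.2715, 0.1236]
tool_rot: [-0.133, 0.694, -0.694, 0.133]
force: [-0.9, -0.2, 5.5]
finger_gap: -0.003
```

Contact came at 0.126 m, as computed (109 + 17 mm). Half way is TCP z = 0.114 m, where I expect about 8.6 N.

```bash
python3 -m handwheel '[0,0.12,0,0,0,0,0, 0,0.24,0,0,0,0,0, 0,0.36,0,0,0,0,0, 0,0.48,0,0,0,0,0, 0,0.6,0,0,0,0,0, 0,0.6,0,0,0,0,0, 0,0.6,0,0,0,0,0]'
python3 -m handwheel '[0,0.1,0,0,0,0,0, 0,0.2,0,0,0,0,0, 0,0.3,0,0,0,0,0, 0,0.35,0,0,0,0,0, 0,0.35,0,0,0,0,0, 0,0.35,0,0,0,0,0, 0,0.35,0,0,0,0,0]'
python3 - <<'E'
from h import *
from station import manip
go((.469,.272,.114),-68.4)
d=manip.snapshot("scene");np.savez("s9.npz",**d)
c=cv2.resize(d["frame"][150:250,300:440,::-1],None,fx=5.6,fy=5.6,interpolation=cv2.INTER_CUBIC);cv2.imwrite("pics/s9.png",c[:600])
cv2.imwrite("pics/s9f.png",d["frame"][:,:,::-1])
d0=dict(np.load("s7.npz"))
for nm,x in(("before",d0),("now",d)): print(nm,[b for b in blobs(x,(45,90,40),(85,255,255),20)[1]])
print([ (b[0],plane(d,b[0],.035).round(4)) for b in blobs(d,(12,110,90),(28,255,255),6,(305,215,365,250))[1]])
E
```

```text
t: 18.65
tcp_pos: [0.4678, 0.2715, 0.1179]
tool_rot: [0.133, -0.694, 0.694, -0.133]
force: [-1.2, -1.0, 8.2]
finger_gap: -0.003
t: 19.23
tcp_pos: [0.4678, 0.2715, 0.1146]
tool_rot: [-0.133, 0.694, -0.694, 0.133]
force: [-0.6, -0.8, 8.6]
finger_gap: 0.003
t 19.23 tcp [0.4678 0.2715 0.1146] jaw -68.3 ydir [ 0.001  0.    -1.   ] F [-0.6 -0.8  8.6] gap 0.003 q6 1.51 q1 0.32
shift cm [-0.13  0.06  0.  ] turn [-0.     0.002 -0.001] other [array([-0.,  0., -0.]), array([-0.  , -3.14,  0.  ])]
before [(array([399.91, 175.02]), np.int32(81), array([395, 171,  11,   9], dtype=int32)), (array([258.59, 234.5 ]), np.int32(68), array([254, 231,  10,   8], dtype=int32)), (array([ 68.03, 365.49]), np.int32(172), array([ 61, 358,  16,  16], dtype=int32))]
now [(array([399.93, 179.1 ]), np.int32(61), array([395, 175,  11,   8], dtype=int32)), (array([258.59, 234.5 ]), np.int32(68), array([254, 231,  10,   8], dtype=int32)), (array([ 68.03, 365.44]), np.int32(171), array([ 61, 358,  16,  16], dtype=int32))]
[(array([321.57, 222.43]), array([ 0.4846, -0.0367,  0.035 ])), (array([336., 230.]), array([ 0.5396, -0.0155,  0.035 ])), (array([351.56, 237.93]), array([0.5954, 0.0069, 0.035 ]))]
```

View pics/s9.png

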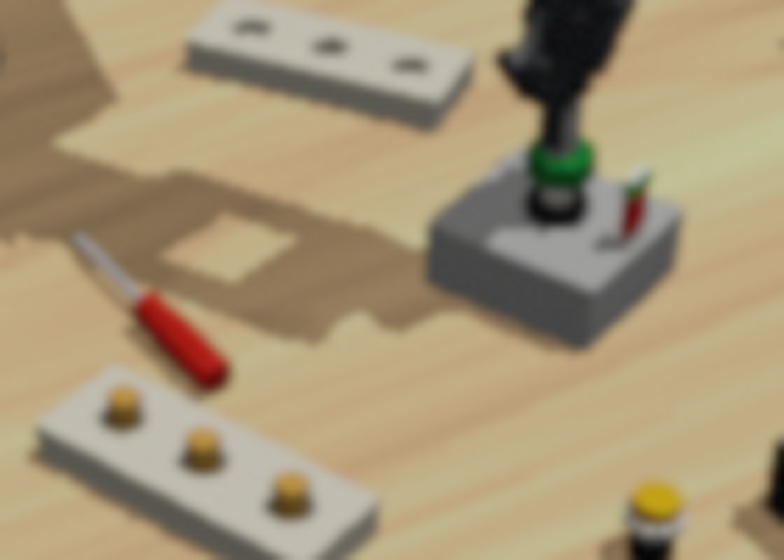

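View pics/s9f.png

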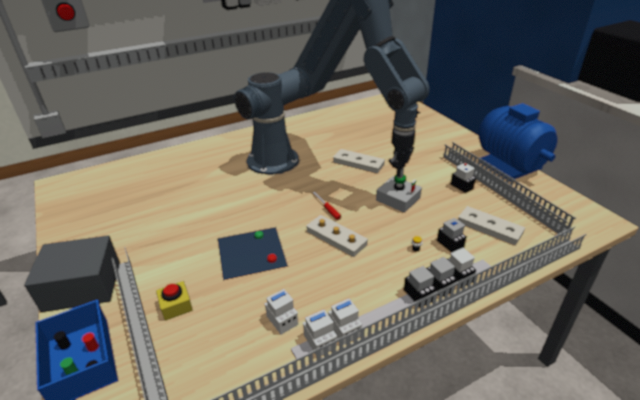

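The head dropped from row 175 to 179 (~12 mm) and stands level with the green mark. Force is 8.6 N, the three slugs are unmoved, and the rest of the bench is in place. One hold check, then I hand it in.

```bash
python3 -m handwheel '[0,0,0,0,0,0,0, 0,0,0,0,0,0,0, 0,0,0,0,0,0,0, 0,0,0,0,0,0,0]'
python3 - <<'E'
from station import manip
print(manip.sign_off())
s=manip.sense();print(s["t"],s["tcp_pos"],s["force"])
E
```

```text
t: 19.62
tcp_pos: [0.4678, 0.2715, 0.1146]
tool_rot: [-0.133, 0.694, -0.694, 0.133]
force: [-2.1, -0.1, 8.4]
finger_gap: -0.001
the job is handed in; nothing more can be done
None
the job is handed in; nothing more can be done
```

I set the two loose slugs in the carrier's middle and near wells, lowering each almost to the bottom before letting go. I then pressed the plunger about half way with the shut fingers and handed the job in at about 19.6 s, still holding it there.

**Slugs:** the last picture shows all three upright at equal height, about 59–60 mm apart, and unmoved while I pressed the plunger.

**Plunger:** the tool stood still at z = 0.1146 m, about 11.5 mm of travel, with 8.4–8.6 N of push. The head sank 4 pixels in the picture and looked level with the green mark.

**Rest of the bench:** the lenses, driver, lamp, emergency stop and the other devices look where they were.

**Checks:** none failed. Two readings were less exact:
- The two cameras differed by up to about 7 mm on where the loose slugs stood. Closing the jaws centred them along the uncertain direction.
- About 5–6 N upward showed as the jaws closed on each slug, gone once lifted.

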